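# Wedge the hot-cut into the packed tool rack

### The arm

A 7-joint arm with a two-finger parallel gripper is mounted at the origin on the work surface. World frame = base frame: x ahead of the robot, y to its left, z up, the work surface at z = 0. Lengths are in m, angles in rad, forces in N, time in s.
With the tool pointing down it reaches from about 0.425 to 0.95 m from the base axis. Payload 4.7 kg.
Tool frame: the origin (TCP) lies between the finger pads; the fingertips stand 25 mm ahead of it and the grasp point (between the pads) lies 6 mm ahead of it; x points along the fingers, z is the direction in which the jaws open and shut, and the axes are right-handed (so a half turn about x gives the same grasp; the last joint's range is limited). The gripper opens to 85 mm and grips with 20 to 120 N. Pads are 22 mm wide; open, the fingers measure 114 mm over their backs; the gripper's body (76 mm by 85 mm) begins 54 mm behind the grasp point. The pads swing forward as they close: fully open they stand 13 mm farther back than shut.
Start: joints at [1.242, 0.469, -0.049, 1.532, 0.024, 1.141, -0.082], TCP at [0.199, -0.645, 0.256] pointing down, gripper open.
Joint ranges: [-2.59, 2.59], [-0.33, 1.99], [-1.39, 1.29], [0.1, 2.45], [-1.04, 4.18], [0.21, 1.99], [-2.66, 2.66]. Speed limits (rad/s): [2.57, 2.57, 3.14, 3.14, 3.14, 3.14, 3.14].

### API

Orientations are given as a 3x3 rotation matrix whose columns are the frame's x, y, z axes.
In Python, from rig import * gives the robot as it stands. Calls block until the motion is done:
- movep(position, orientation): joint-space move of the TCP to a pose.
- move_l(position, attitude=None, feed=0.15, until_force=None): straight line of the TCP; attitude=None keeps the orientation; feed is the mean speed in m/s. With until_force (N) it stops when the force on the tool has changed by that much, and returns True; else False.
- move_joints(angles): joint-space move.
- command_gripper(opening, newtons=None): finger opening in m; newtons is the grip in N (None keeps the last); returns when the fingers have stopped.
- sleep(seconds).
- inverse_kinematics(position, orientation): joint angles nearest the present ones, or None.
- sense(): the state.
- camera(name): name is "scene" or "side" or "wrist"; returns (picture, depth): 480x640x3 uint8, red, green, blue; 480x640 float32, m along the optical axis (not along the pixel's ray), 0 where there is no reading.
- camera_params(name): a dict with "K" (3x3 intrinsics, pixels), "position" and "rotation" of the camera in the world; the wrist camera has in their place "tool_from_camera" (4x4, takes a point from camera to tool coordinates, whose origin is the TCP and whose axes are the tool frame's). Camera axes: x right, y down, z forward; pixel columns grow to the right and rows downward; lengths in m; the calibration is good to about 2 mm. A picture is of the moment at which its call begins: read the wrist's pose just before it. camera_params takes no time and is no camera call.
A pose or a line that the arm cannot do raises Unreachable and nothing moves.
- finish_job(): hands the job in, once; it reports no verdict.
The state is a dict: "time_s": time; "joint_pos": joint angles; "qd": joint speeds; "joint_efforts": joint torques, N m; "position": TCP position; "tcp_rot": TCP orientation; "wrist_force": force on the tool from outside, world axes, zero at the start; "ft_torque": the same for the moment, N m; "finger_gap": finger opening in m.
Only numpy, scipy, OpenCV 4.12 (cv2) and the standard library are available. Lean on these libraries where they do the work, as an engineer would, in place of code of your own. Each camera call takes 0.05 s, during which the arm holds its last target. There are 200 camera calls.

### The job

Lift the red-headed hot-cut out of its oak stand and push it, foot first, into the narrow gap in the middle of the packed row of saddle blocks in the rack, easing the blocks apart without knocking them over. Press it fully home onto the hidden rest bar with a steady push of about 18 N, never letting its edge bear on the bar, or push on a block, with more than 25 N, then let go so that it stands upright, square in the row and resting on the bar. Leave the oil cup, the pig iron weight and the round swage where they are.

Things in the scene. Friction and masses are not known exactly. Their poses are not given: they have to be found in the camera images.
- rack: Fixed tool rack, a low tray 66 (x) x 164 (y) mm. Origin: centre of its underside, on the bench; the row runs along its y axis, z up. Inside 50 mm wide (x) and 144 mm long (y), floor 8 mm above the bench; side walls 40 mm and end plates 44 mm high above the bench.
- rack_floor (a point): Centre of the rack's floor, 8 mm above the bench. At its middle, along the row, lies a brass rest bar, 12 x 50 mm, hidden by blocks 2 and 3, which straddle it. Its height is set anew each time: its top lies 4 to 28 mm above this point, is not reported and must be felt. It is sprung, yielding 1 mm per 10 N.
- hotcut_mid (a point): Hot-cut: steel forge chisel with red head, 122 mm tall, about 0.45 kg, upright in the stand. Point: its centre, 61 mm above its foot's edge; z up, x across width, y through thickness. From below: wedge foot 16 mm high, 44 wide (x), 5 growing to 16 mm thick (y); body 44 x 16 up to 72 mm; red head 28 (x) x 16 (y) from 72 to 122 mm, middle 36 mm above the point: grasp it there.
- stand: Fixed oak stand 90 x 70 mm, 48 mm tall; origin: centre of its underside, on the bench. A pocket 48 (x) x 19 (y) mm with its floor at 10 mm height holds the hot-cut upright.
- saddle1_mid (a point): Steel saddle block 1 of 4 along the rack's y (1 at -y), loose, standing in the rack: 44 (x) x 26 (y, along the row) x 66 mm tall, about 0.34 kg, arched foot. Point: its centre, its top 33 mm higher.
- saddle2_mid (a point): Steel saddle block 2 of 4 along the rack's y (1 at -y), loose, standing in the rack: 44 (x) x 26 (y, along the row) x 66 mm tall, about 0.34 kg, arched foot. Point: its centre, its top 33 mm higher. The hot-cut goes between blocks 2 and 3; their gap starts 9 to 12 mm wide, and both halves of the row have slack to slide outward; rubbing on them takes up 2 to 9 N of the push.
- saddle3_mid (a point): Steel saddle block 3 of 4 along the rack's y (1 at -y), loose, standing in the rack: 44 (x) x 26 (y, along the row) x 66 mm tall, about 0.34 kg, arched foot. Point: its centre, its top 33 mm higher. The hot-cut goes between blocks 2 and 3; their gap starts 9 to 12 mm wide, and both halves of the row have slack to slide outward; rubbing on them takes up 2 to 9 N of the push.
- saddle4_mid (a point): Steel saddle block 4 of 4 along the rack's y (1 at -y), loose, standing in the rack: 44 (x) x 26 (y, along the row) x 66 mm tall, about 0.34 kg, arched foot. Point: its centre, its top 33 mm higher.
- weight_mid (a point): Bystander: pig iron weight with a knob, 68 mm across, 60 mm tall; its centre, 30 mm up.
- oilcup_mid (a point): Bystander: brass oil cup, 52 mm across, 48 mm tall; its centre, 24 mm up.
- swage_mid (a point): Bystander: squat round steel swage, 60 mm across, 34 mm tall; the point is 17 mm up.
Not all that is in view belongs to the job. What is shaped like the part that bears saddle4_mid but blue or green is not meant.

How it is judged:
By the outcome, as a careful person would: the job done as asked, in the order asked, and still so for the second after the job is handed in, with the robot touching nothing.
It also fails if it takes over 67 s, if anything falls off the work surface, if the arm or the gripper's body presses on something with over 40 N, if the wrist force passes 120 N, or if a joint passes its speed limit or range.

## Working session

There is one attempt and no reset: what is moved stays moved. The work goes in short steps, each a Python script; the robot and the scene stay as the last script left them, time stands still between calls to the robot, and variables do not carry over. Pictures are saved under pics/ and viewed, about 8 in all and at most 12, crops included, and the job is handed in when it is done.

```bash
ls; mkdir -p pics
python3 - <<'E'
from rig import *
import cv2,numpy as np
for n in("scene","side"):
    p,d=camera(n); cv2.imwrite(f"pics/{n}0.png",p[:,:,::-1]); np.savez(f"pics/{n}0.npz",p=p,d=d)
    c=camera_params(n); print(n,{k:np.round(v,3).tolist() for k,v in c.items()})
c=camera_params("wrist");print({k:np.round(v,3).tolist() for k,v in c.items()})
s=sense();print(s["time_s"],s["position"],np.round(s["tcp_rot"],3).tolist(),s["wrist_force"],s["finger_gap"])
E
```

```text
pics
scene {'K': [[591.623, 0.0, 324.075], [0.0, 591.623, 238.111], [0.0, 0.0, 1.0]], 'position': [0.984, 0.464, 1.013], 'rotation': [[-0.725, 0.573, -0.381], [0.689, 0.616, -0.383], [0.015, -0.54, -0.841]]}
side {'K': [[549.917, 0.0, 317.86], [0.0, 549.917, 238.271], [0.0, 0.0, 1.0]], 'position': [0.341, 0.714, 0.825], 'rotation': [[-0.968, -0.178, 0.176], [-0.25, 0.715, -0.653], [-0.01, -0.676, -0.737]]}
{'K': [[364.217, 0.0, 321.08], [0.0, 364.217, 240.275], [0.0, 0.0, 1.0]], 'tool_from_camera': [[-0.001, -0.322, 0.947, -0.117], [-0.0, -0.947, -0.322, 0.083], [1.0, -0.0, 0.001, 0.0], [0.0, 0.0, 0.0, 1.0]]}
0.1 [ 0.19921183 -0.64443825  0.25539805] [[-0.001, 0.955, 0.295], [0.002, 0.295, -0.955], [-1.0, -0.0, -0.002]] [ 0.31215668 -0.56872948 -0.13342432] 0.08566464650046322
```

View pics/scene0.png

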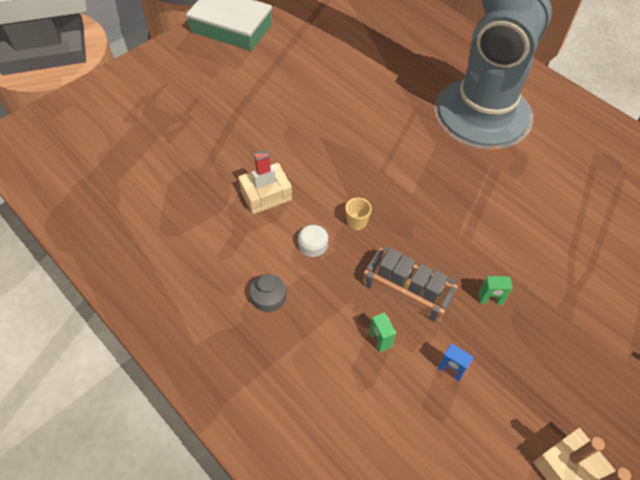

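View pics/side0.png

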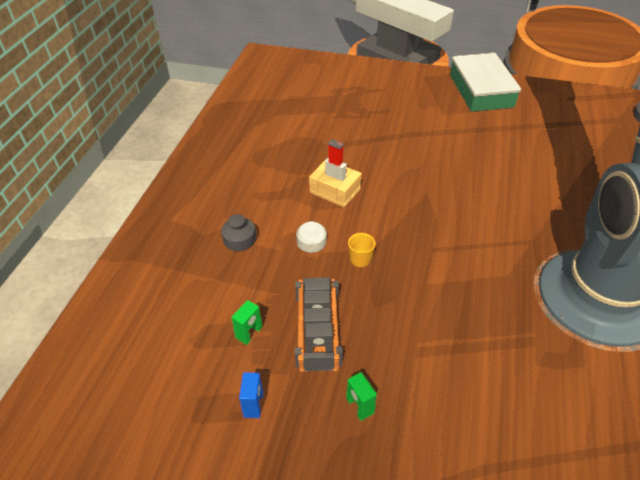

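Scene: the hot-cut has a red head at (262,162) and sits in the stand at (265,188). The rack with its grey blocks is at (412,280), with the row gap at about (413,275). The blue and green blocks (495,290), (382,332), (455,362) are decoys and the four grey blocks in the rack are the ones meant. Bystanders are the cup (358,213), the swage (313,240) and the weight (268,292).

```bash
cat > h.py <<'E'
import numpy as np,cv2
def cloud(p,d,c,T=None):
    K=c["K"];v,u=np.mgrid[:480,:640]
    P=np.stack([(u-K[0,2])/K[0,0]*d,(v-K[1,2])/K[1,1]*d,d],-1)
    if T is None: return P@np.array(c["rotation"]).T+c["position"]
    return P@T[:3,:3].T+T[:3,3]
def rect(m,P):
    q=(P[m][:,:2]*1000).astype(np.float32)
    return len(q),[np.round(x,1) for x in cv2.minAreaRect(q)],np.round(np.median(P[m],0),4)
E
python3 - <<'E'
from rig import *
from h import *
W={"scene":{"stand":(225,145,300,215),"rack":(355,240,465,325),"cup":(340,195,378,232),"swage":(295,222,332,260),"weight":(246,268,290,315)},
"side":{"stand":(300,130,370,210),"rack":(285,270,350,375),"cup":(340,230,380,270),"swage":(290,218,330,255),"weight":(215,210,262,255)}}
for n in W:
    z=np.load(f"pics/{n}0.npz");p,d=z["p"].astype(int),z["d"];P=cloud(p,d,camera_params(n));Z=P[...,2]
    def w(k):
        m=np.zeros(d.shape,bool);a,b,c,e=W[n][k];m[b:e,a:c]=1;return m&(d>0)
    print(n,"bench z",np.median(Z[230:260,200:230]))
    print("stand top",rect(w("stand")&(abs(Z-.048)<.004),P))
    red=w("stand")&(p[...,0]>120)&(p[...,1]<60)&(p[...,2]<70)&(Z>.07)
    print("red",rect(red,P),Z[red].max(),"top",rect(red&(Z>.128),P))
    print("body top",rect(w("stand")&(abs(Z-.082)<.004),P))
    print("blocks",rect(w("rack")&(abs(Z-.074)<.004),P))
    print("walls",rect(w("rack")&(Z>.034)&(Z<.046),P))
    for k in("cup","swage","weight"):print(k,rect(w(k)&(Z>.012),P))
E
```

```text
scene bench z -0.001236544525686556
stand top (760, [array([ 540.4, -159.3]), array([73.2, 90.1]), np.float64(71.3)], array([ 0.5508, -0.1486,  0.0466]))
red (23, [array([ 553.4, -162.8]), array([13.2,  2.3]), np.float64(75.5)], array([ 0.5538, -0.1603,  0.1019])) 0.12146326742616775 top (0, [array([0., 0.]), array([0., 0.]), np.float64(0.0)], array([nan, nan, nan]))
body top (87, [array([ 540.6, -158.4]), array([18.5, 44.7]), np.float64(72.3)], array([ 0.5483, -0.1563,  0.0808]))
blocks (1067, [array([486.8, 198.9]), array([ 47.3, 119.2]), np.float64(16.1)], array([0.4873, 0.2046, 0.0725]))
walls (1065, [array([525. , 209.6]), array([160.9, 164.4]), np.float64(16.6)], array([0.5036, 0.2121, 0.0401]))
cup (500, [array([446.3,  20. ]), array([52.9, 50.8]), np.float64(26.4)], array([0.4421, 0.0178, 0.0339]))
swage (680, [array([5.53e+02, 4.00e-01]), array([57.8, 57.5]), np.float64(0.9)], array([0.5565, 0.0043, 0.0309]))
weight (1058, [array([694.5,  28.8]), array([68.3, 66.7]), np.float64(80.3)], array([0.7011, 0.0379, 0.0353]))
side bench z 0.00014652070494358682
stand top (671, [arra
[... 268 characters left out ...]
8.9,  0. ]), np.float64(162.1)], array([ 0.5403, -0.1529,  0.1303]))
body top (79, [array([ 538.5, -159.9]), array([18.9, 43.9]), np.float64(77.7)], array([ 0.5331, -0.1565,  0.0814]))
blocks (1400, [array([483.8, 196.5]), array([ 43.8, 119.8]), np.float64(15.8)], array([0.4838, 0.2035, 0.0738]))
walls (1225, [array([484.5, 195.8]), array([ 75.8, 165.7]), np.float64(15.9)], array([0.4734, 0.2339, 0.0405]))
cup (635, [array([444.4,  16.7]), array([49.6, 52.9]), np.float64(10.6)], array([0.4442, 0.0102, 0.0343]))
swage (654, [array([548.2,  -1. ]), array([58.9, 55. ]), np.float64(35.3)], array([0.5469, 0.0064, 0.032 ]))
weight (912, [array([690.1,  29.6]), array([67.3, 63.9]), np.float64(33.5)], array([0.6852, 0.038 , 0.0358]))
  return _methods._mean(a, axis=axis, dtype=dtype,
  ret = um.true_divide(
```

```bash
cat >> h.py <<'E'
def R(deg):  # tool down, jaw axis at deg in the xy plane
    a=np.radians(deg);z=np.array([np.cos(a),np.sin(a),0]);x=np.array([0,0,-1.]);return np.stack([x,np.cross(z,x),z],1)
def wrist(name):
    from rig import sense,camera,camera_params
    s=sense();p,d=camera("wrist");c=camera_params("wrist")
    T=np.eye(4);T[:3,:3]=s["tcp_rot"];T[:3,3]=s["position"];T=T@c["tool_from_camera"]
    cv2.imwrite(f"pics/{name}.png",p[:,:,::-1]);P=cloud(p,d,c,T);np.savez(f"pics/{name}.npz",p=p,P=P,d=d,T=T);return p.astype(int),P,d>0
E
python3 - <<'E'
from rig import *
from h import *
for f in(0,180):
    for xy,a in(((.539,-.160),72.5+f),((.485,.197),106+f)):
        for z in(.115,.25):
            q=inverse_kinematics([*xy,z],R(a));print(f,xy,z,None if q is None else np.round(q,2))
q=inverse_kinematics([.485,.197,.25],R(286))
movep([.485,.197,.25],R(286))
p,P,ok=wrist("rack1")
s=sense();print(s["time_s"],s["position"],np.round(s["joint_pos"],2))
Z=P[...,2];m=ok&(abs(P[...,0]-.485)<.1)&(abs(P[...,1]-.197)<.12)
print("blocks",rect(m&(abs(Z-.074)<.004),P));print("walls",rect(m&(Z>.034)&(Z<.047),P))
movep([.539,-.160,.25],R(252.5))
p,P,ok=wrist("stand1");Z=P[...,2];m=ok&(np.hypot(P[...,0]-.539,P[...,1]+.16)<.09)
print(sense()["time_s"])
red=m&(p[...,0]>2*p[...,1])&(p[...,0]>80)&(Z>.085)
print("stand",rect(m&(abs(Z-.048)<.004),P));print("body",rect(m&(abs(Z-.082)<.004),P));print("red",rect(red,P),"top",rect(red&(Z>.127),P))
E
```

```text
0 (0.539, -0.16) 0.115 [ 0.73  0.55 -0.68  1.91  0.45  0.84  1.08]
0 (0.539, -0.16) 0.25 [ 0.79  0.38 -0.74  1.78  0.29  1.09  1.21]
0 (0.485, 0.197) 0.115 [ 0.33  0.66 -1.08  1.98  0.73  0.95  0.73]
0 (0.485, 0.197) 0.25 [ 0.4   0.44 -1.12  1.86  0.44  1.12  0.97]
180 (0.539, -0.16) 0.115 [ 0.35  0.46 -0.18  1.93  0.11  0.76 -1.77]
180 (0.539, -0.16) 0.25 [ 0.42  0.31 -0.26  1.8   0.09  1.05 -1.75]
180 (0.485, 0.197) 0.115 [ 0.11  0.51 -0.74  1.99  0.47  0.81 -2.19]
180 (0.485, 0.197) 0.25 [ 0.31  0.38 -0.98  1.86  0.36  1.09 -2.09]
3.2667 [0.48540637 0.19628736 0.24990409] [ 0.31  0.38 -0.98  1.86  0.36  1.09 -2.09]
blocks (6222, [array([484.9, 196. ]), array([ 45.2, 119.5]), np.float64(15.8)], array([0.4859, 0.1936, 0.0737]))
walls (4457, [array([462.8, 209.1]), array([157.5, 215. ]), np.float64(58.5)], array([0.4999, 0.2079, 0.0408]))
4.6667
stand (5702, [array([ 538.3, -162.9]), array([70.3, 90.1]), np.float64(72.0)], array([ 0.5475, -0.1686,  0.0478]))
body (236, [array([ 554.6, -168. ]), array([16. , 10.2]), np.float64(72.1)], array([ 0.5552, -0.1682,  0.0818]))
red (417, [array([ 540.4, -164.9]), array([138.1,  30.5]), np.float64(73.7)], array([ 0.5506, -0.1645,  0.117 ])) top (145, [array([ 540.4, -164.9]), array([138.1,  30.5]), np.float64(73.7)], array([ 0.5332, -0.1569,  0.1322]))
```

Run:
```python
from h import *
a=cv2.imread("pics/rack1.png");b=cv2.imread("pics/stand1.png")
cv2.imwrite("pics/both1.png",cv2.resize(np.vstack([a,b]),(600,900))[:, :] if 0 else np.hstack([cv2.resize(a[60:420,120:520],(400,360)),cv2.resize(b[60:420,120:520],(400,360))]))
z=np.load("pics/rack1.npz");P=z["P"];ok=z["d"]>0
# project block tops on the row axis
an=np.radians(105.8);ux=np.array([np.sin(an),-np.cos(an)]);uy=np.array([np.cos(an),np.sin(an)])
Q=P[...,:2]-[.485,.196];x=Q@ux;y=Q@uy;Z=P[...,2]
m=ok&(abs(x)<.035)&(abs(y)<.09)
for lo in(-.012,-.004,.004):
  t=np.sort(y[m&(abs(Z-.074)<.004)&(x>lo)&(x<lo+.008)]);g=np.where(np.diff(t)>.0015)[0]
  print(lo,"start",t[0]*1e3,[(round(t[i]*1e3,1),round(t[i+1]*1e3,1)) for i in g],t[-1]*1e3)
for s,nm in((1,"+"),(-1,"-")):
  e=m&(Z>.041)&(Z<.048)&(abs(x)<.02)&(s*y>.06);print("end",nm,e.sum(),np.percentile(y[e],[1,50,99])*1e3 if e.any() else 0)
  e=m&(abs(Z-.04)<.003)&(s*x>.024)&(abs(y)<.06);print("wall",nm,e.sum(),np.percentile(x[e],[1,50,99])*1e3 if e.any() else 0)
z=np.load("pics/stand1.npz");P=z["P"];p=z["p"].astype(int);Z=P[...,2];ok=z["d"]>0
r=ok&(p[...,0]>2*p[...,1])&(abs(P[...,0]-.539)<.03)&(abs(P[...,1]+.16)<.03)&(p[...,0]>80)&(Z>.1)&(Z<.14)
print("red",rect(r,P),"top",rect(r&(abs(Z-.132)<.003),P))
```

```text
-0.012 start -59.34072648640633 [(np.float64(-33.5), np.float64(-31.8)), (np.float64(-6.2), np.float64(4.8)), (np.float64(30.3), np.float64(33.6))] 59.151146510066184
-0.004 start -59.34552190107456 [(np.float64(-33.7), np.float64(-31.6)), (np.float64(-6.1), np.float64(4.8)), (np.float64(30.1), np.float64(33.7))] 59.76003664580564
0.004 start -59.40109365563717 [(np.float64(-6.0), np.float64(4.7)), (np.float64(29.8), np.float64(33.8))] 59.80467547032642
end + 473 [71.34921821 75.92415674 81.0561875 ]
wall + 1194 [25.02050085 28.87998752 32.43862332]
end - 480 [-82.21928163 -76.9161532  -72.34030583]
wall - 131 [-32.70056614 -28.90608521 -25.29624322]
red (284, [array([ 542.3, -159.7]), array([13.7, 28.3]), np.float64(51.9)], array([ 0.5506, -0.1631,  0.1194])) top (98, [array([ 540.9, -159.5]), array([ 5.5, 27.4]), np.float64(72.3)], array([ 0.5327, -0.1566,  0.1318]))
```

View pics/both1.png

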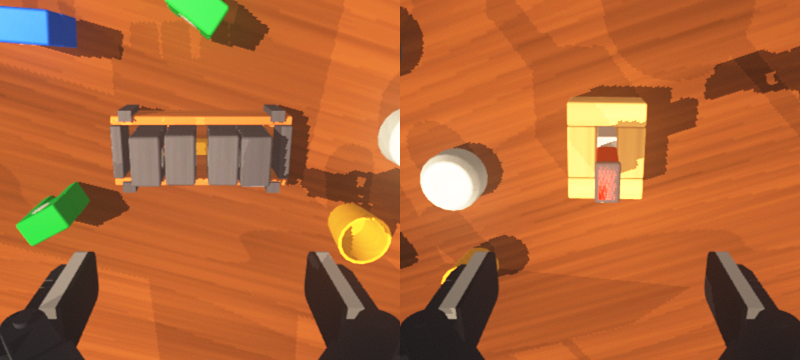

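The left picture shows the four grey blocks with a gap at about (201,147), where a brass glint of the bar is visible. The right shows the red head at (607,178) in the stand. Next I measure the head's top by height alone and look for a depth reading on the bar, then grasp.

Run:
```python
from rig import *
from h import *
z=np.load("pics/rack1.npz");P=z["P"];ok=z["d"]>0;p=z["p"].astype(int)
an=np.radians(105.8);ux=np.array([np.sin(an),-np.cos(an)]);uy=np.array([np.cos(an),np.sin(an)])
Q=P[...,:2]-[.485,.196];x=Q@ux;y=Q@uy;Z=P[...,2]
g=ok&(abs(x)<.022)&(y>-.004)&(y<.003)&(Z<.06)
for a in np.arange(-.02,.02,.005):
  k=g&(x>=a)&(x<a+.005);print("gap x",round(a,3),k.sum(),np.round(np.percentile(Z[k],[5,50,95])*1e3,1) if k.any() else 0, p[k].mean(0).round() if k.any() else 0)
z=np.load("pics/stand1.npz");P=z["P"];Z=P[...,2];ok=z["d"]>0
t=ok&(abs(Z-.132)<.003)&(np.hypot(P[...,0]-.539,P[...,1]+.16)<.04)
print("top",rect(t,P))
q=P[t][:,:2].mean(0);print(q)
c=np.array(cv2.minAreaRect((P[t][:,:2]*1000).astype(np.float32))[0])/1000
print(c, sense()["wrist_force"])
if np.hypot(*(c-[.539,-.161]))<.004:
    c=np.append(c,.25);A=R(252.2)
    movep(c,A);c[2]=.150;move_l(c,feed=.12)
    hit=move_l([c[0],c[1],.113],feed=.05,until_force=8);print("hit",hit)
    command_gripper(.010,60);s=sense();print(s["time_s"],s["position"],s["finger_gap"],s["wrist_force"])
```

```text
gap x -0.02 34 [7.1 8.  8.9] [163.  88.  46.]
gap x -0.015 22 [7.  8.  9.1] [159.  86.  46.]
gap x -0.01 12 [25.4 26.5 26.7] [232. 154.  50.]
gap x -0.005 36 [25.4 26.5 28. ] [235. 161.  51.]
gap x 0.0 35 [25.4 26.6 28. ] [236. 164.  50.]
gap x 0.005 64 [ 7.2  9.4 26.1] [171. 102.  43.]
gap x 0.01 34 [7.1 8.  8.9] [168.  89.  45.]
gap x 0.015 29 [7.1 8.  8.9] [172.  90.  47.]
top (1061, [array([ 538.5, -162.8]), array([17.5, 30.2]), np.float64(72.5)], array([ 0.5394, -0.1628,  0.1317]))
[ 0.53921545 -0.16278648]
[ 0.53854089 -0.16279987] [-0.15747081  0.4760663  -0.73249086]
hit False
7.425 [ 0.53876937 -0.1626329   0.1132054 ] 0.015408917434913466 [0.10216175 0.3999357  1.28171912]
```

Grasp OK: a 15.4 mm gap on the 16 mm head. The bar top reads z≈26.6 mm by vision, to be confirmed by feel. Now I lift, carry and look before entering.

Run:
```python
from rig import *
from h import *
command_gripper(.010,85)
s=sense();c=s["position"]
move_l([c[0],c[1],.255],feed=.15)
sleep(.3);print("held",sense()["wrist_force"],sense()["finger_gap"])
an=np.radians(105.8);uy=np.array([np.cos(an),np.sin(an)])
t=np.array([.485,.196])-.0006*uy
movep([*t,.255],R(285.8))
move_l([*t,.189],feed=.1)
sleep(.3);p,P,ok=wrist("pre");s=sense();print(s["time_s"],s["position"],t,s["wrist_force"],s["ft_torque"])
cv2.imwrite("pics/precrop.png",cv2.resize(p.astype(np.uint8)[100:400,140:500,::-1],(720,600)))
```

```text
held [-0.05625716  0.47975966 -4.8609562 ] 0.01531034872358043
11.5583 [0.48532592 0.19545243 0.18933066] [0.48516337 0.19542267] [-0.11488369 -0.03240091 -5.09982598] [ 0.03323723 -0.0018477  -0.00024969]
```

View pics/precrop.png

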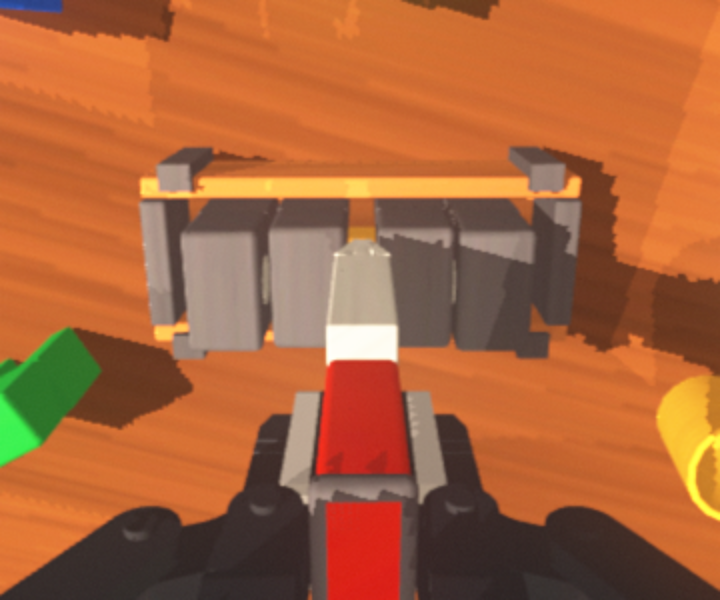

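The foot tip at crop x≈361 sits over the gap, which spans 347–377, so it is centred and the red head is held square. Next I check the x offset from the cloud, then descend in guarded steps.

Run:
```python
from rig import *
from h import *
z=np.load("pics/pre.npz");P=z["P"];ok=z["d"]>0
an=np.radians(105.8);ux=np.array([np.sin(an),-np.cos(an)]);uy=np.array([np.cos(an),np.sin(an)])
Q=P[...,:2]-[.485,.196];x=Q@ux;y=Q@uy;Z=P[...,2]
m=ok&(abs(x)<.04)&(abs(y)<.012)
b=m&(Z>.106)&(Z<.154);f=m&(Z>.0835)&(Z<.09)
print("body face x",np.percentile(x[b],[10,50,90])*1e3,"y",np.percentile(y[b],[1,50,99])*1e3,"foot y",np.percentile(y[f],[1,50,99])*1e3,"x",np.median(x[f])*1e3,"zmin",Z[m&(Z>.078)].min())
dx=np.median(x[b])-.022;print("dx",dx)
s=sense();b0=s["wrist_force"].copy();np.save("base.npy",b0)
t=np.array([.485,.196])-.0006*uy
if abs(dx)>.004: raise SystemExit
t=t-ux*(dx if abs(dx)>.0008 else 0)
np.save("t.npy",t)
zc=.183;move_l([*t,zc],feed=.05)
while zc>.1365:
    zc-=.002;h=move_l([*t,zc],feed=.025,until_force=15);s=sense();F=s["wrist_force"]-b0
    print(f"{zc*1e3:.0f} z{s['position'][2]*1e3:.2f} row {F[:2]@uy:.1f} x {F[:2]@ux:.1f} up {F[2]:.1f} {'HIT' if h else ''}")
    if h or F[2]>16 or abs(F[:2]@uy)>12: break
print(s["time_s"],s["finger_gap"])
```

```text
body face x [21.43972327 21.71866736 21.99351095] y [-8.68020974 -0.86098798  6.84033159] foot y [-3.91621174 -1.51130837  2.13931309] x 21.6075719692585 zmin 0.08714203624638725
dx -0.00028133263514759643
181 z180.86 row 0.8 x 0.7 up 0.6 
179 z178.85 row -0.8 x -0.2 up 1.3 
177 z176.85 row 0.6 x 0.1 up -0.3 
175 z174.85 row -0.8 x -0.3 up 0.5 
173 z172.85 row -0.3 x -1.1 up -0.7 
171 z170.86 row -0.1 x 0.1 up 0.9 
169 z168.93 row -0.2 x -0.8 up -0.4 
167 z166.94 row 0.7 x 0.9 up 0.2 
165 z164.90 row 0.8 x 0.6 up 0.5 
163 z162.95 row 0.7 x 0.7 up 0.9 
161 z160.75 row 0.1 x 0.0 up 0.0 
159 z158.67 row 0.0 x 0.9 up 0.8 
157 z156.77 row 1.3 x 0.5 up 0.4 
155 z154.85 row 0.6 x 0.8 up -0.1 
153 z152.84 row 1.4 x 0.1 up 0.2 
151 z150.85 row 0.4 x 0.3 up 0.3 
149 z148.85 row -0.0 x 0.8 up 0.8 
147 z146.82 row 1.1 x 0.2 up 0.5 
145 z144.82 row 0.5 x 1.0 up -0.6 
143 z142.81 row 0.4 x 0.8 up -0.3 
141 z140.82 row -0.7 x 1.0 up 0.8 
139 z138.84 row -0.7 x 0.5 up 0.1 
137 z136.86 row -0.3 x 0.6 up -0.3 
135 z134.86 row -0.3 x 1.3 up 0.5 
17.825 0.014737138993985651
```

Entry was easy and the blocks eased apart without noticeable load. Next I feel for the bar.

Run:
```python
from rig import *
from h import *
b0=np.load("base.npy");t=np.load("t.npy")
an=np.radians(105.8);uy=np.array([np.cos(an),np.sin(an)])
def F():
    v=[]
    for _ in range(5): sleep(.02);s=sense();v.append(s["wrist_force"]-b0)
    return np.mean(v,0),s
zc=.135
while zc>.118:
    f,_=F()
    zc-=.0003 if f[2]>2 or zc<.1325 else .0006
    h=move_l([*t,zc],feed=.01,until_force=10);g=sense()["wrist_force"][2]-b0[2];f,s=F()
    print(f"{zc*1e3:.1f} z{s['position'][2]*1e3:.2f} row {f[:2]@uy:.1f} end {g:.1f} up {f[2]:.1f} {'HIT' if h else ''}")
    if h or f[2]>13: break
print(s["time_s"],s["finger_gap"])
```

```text
134.4 z134.45 row 0.7 end 1.7 up 1.7 
133.8 z133.83 row -0.1 end 3.7 up 2.6 
133.5 z133.49 row -0.0 end 2.8 up 3.4 
133.2 z133.17 row 0.0 end 3.0 up 2.9 
132.9 z132.88 row -0.1 end 2.9 up 3.1 
132.6 z132.59 row 0.2 end 3.1 up 2.9 
132.3 z132.30 row -0.1 end 3.2 up 2.8 
132.0 z131.98 row -0.2 end 3.2 up 3.0 
131.7 z131.70 row 0.7 end 2.6 up 2.8 
131.4 z131.39 row 0.4 end 3.2 up 3.1 
131.1 z131.06 row 0.5 end 2.9 up 3.4 
130.8 z130.78 row 0.5 end 2.6 up 3.1 
130.5 z130.48 row 0.4 end 3.2 up 3.0 
130.2 z130.20 row 0.0 end 3.4 up 3.1 
129.9 z129.91 row 0.7 end 2.4 up 3.2 
129.6 z129.75 row 0.4 end 4.8 up 5.5 
129.3 z129.44 row 0.4 end 6.7 up 7.5 
129.0 z129.20 row 0.4 end 10.4 up 10.1 
128.7 z128.96 row -0.3 end 10.6 up 10.4 
128.4 z128.84 row 0.1 end 12.1 up 12.4 
128.1 z128.69 row -0.2 end 13.4 up 13.5 
26.575 0.015283576338886074
```

Rubbing is about 3 N. Contact with the bar is at TCP z≈129.85, which agrees with vision. Now I press, hold, unload the spring gently, and release.

Run:
```python
from rig import *
from h import *
b0=np.load("base.npy");t=np.load("t.npy")
def F(n=5):
    v=[]
    for _ in range(n): sleep(.02);s=sense();v.append(s["wrist_force"]-b0)
    return np.mean(v,0),s
zc=.1281
for _ in range(20):
    f,s=F();print(f"{zc*1e3:.2f} z{s['position'][2]*1e3:.2f} up {f[2]:.1f}")
    if f[2]>20: break
    zc-=.0003 if f[2]<17.5 else .00015
    move_l([*t,zc],feed=.01)
for _ in range(4): f,s=F(12);print("hold",f.round(1),s["time_s"],s["finger_gap"])
for _ in range(20):
    zc+=.0002;move_l([*t,zc],feed=.01);f,s=F()
    if f[2]<5.5: break
print("unloaded",zc,s["position"],f.round(1),s["time_s"])
command_gripper(.030);sleep(.3);f,s=F();print("open",f.round(1),s["finger_gap"],s["time_s"])
p=s["position"];move_l([p[0],p[1],.27],feed=.08)
sleep(.2);im,P,ok=wrist("post");print(sense()["time_s"])
an=np.radians(105.8);ux=np.array([np.sin(an),-np.cos(an)]);uy=np.array([np.cos(an),np.sin(an)])
Q=P[...,:2]-[.485,.196];x=Q@ux;y=Q@uy;Z=P[...,2];m=ok&(abs(x)<.04)&(abs(y)<.08)
h=m&(Z>.14)&(Z<.158);print("head top",rect(h,P));sh=m&(abs(Z-.0985)<.003)&(abs(y)<.02);print("shoulder",rect(sh,P))
for nm,sg in(("+",1),("-",-1)):
    b=m&(abs(Z-.074)<.004)&(sg*y>.005);print("blocks",nm,rect(b,P),np.percentile(y[b],[1,99])*1e3)
cv2.imwrite("pics/postcrop.png",cv2.resize(im.astype(np.uint8)[100:400,140:500,::-1],(720,600)))
```

```text
128.10 z128.69 up 13.6
127.80 z128.54 up 14.5
127.50 z128.40 up 15.7
127.20 z128.29 up 16.9
126.90 z128.15 up 18.3
126.75 z128.10 up 19.3
126.60 z128.03 up 20.1
hold [-2.8 -1.7 19.7] 28.8583 0.015122711499576016
hold [-2.8 -1.5 19.9] 29.0583 0.014935032935180349
hold [-2.9 -1.8 19.9] 29.2583 0.01543709972368656
hold [-2.8 -1.4 19.8] 29.4583 0.015019751993392436
unloaded 0.12960000000000008 [0.4851268  0.19540273 0.12947606] [0.5 1.2 4.8] 34.4583
open [0.2 0.4 5. ] 0.030143168659079844 35.1333
37.2917
head top (1045, [array([485.2, 194.7]), array([29.8, 17.5]), np.float64(15.2)], array([0.486 , 0.1951, 0.1479]))
shoulder (222, [array([501.2, 199.2]), array([10.4, 15.5]), np.float64(15.5)], array([0.5019, 0.1998, 0.0981]))
blocks + (2742, [array([476.1, 227.2]), array([44.9, 54.9]), np.float64(16.0)], array([0.4771, 0.2286, 0.0738])) [ 8.60587189 58.68450962]
blocks - (2768, [array([494.2, 162.9]), array([45.1, 58. ]), np.float64(16.1)], array([0.4963, 0.1607, 0.0744])) [-62.26165364 -11.58587085]
```

View pics/postcrop.png

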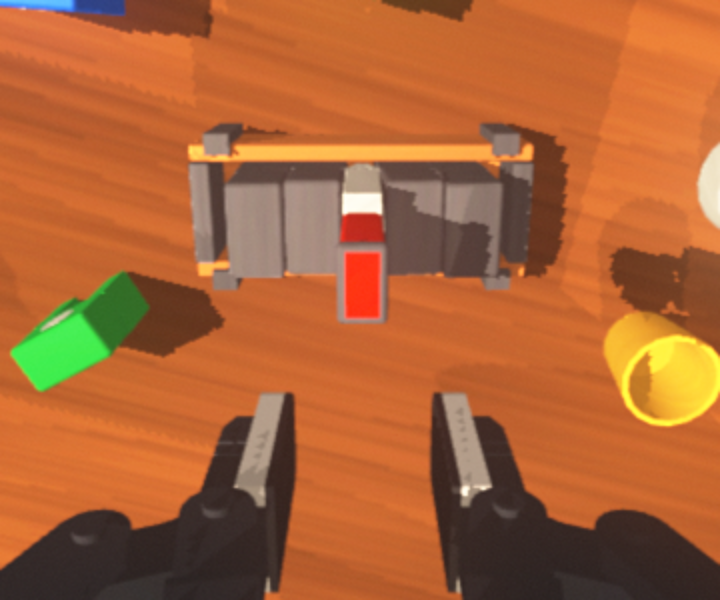

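The picture shows the hot-cut upright between blocks 2 and 3. Its head top is at crop (362,285), all four blocks are standing, and the fingers are clear.

```bash
python3 -c "
from rig import *
finish_job();print(sense()['time_s'])"
```

```text
the job is handed in; nothing more can be done
the job is handed in; nothing more can be done
```

The hot-cut is out of its stand and seated on the rest bar between blocks 2 and 3. I let go and handed the job in at about 37 s on the robot's clock.

- **Fit:** It went into the gap (measured 10.9 mm wide) with almost no load. Rubbing measured about 3 N further down.
- **Bar:** I felt it at about 26.6 mm above the bench, which matched the camera reading.
- **Push:** I held it down with 19.8 N for about a second, of which about 17 N was on the bar. The highest averaged push was 20.1 N, under the 25 N limit. I eased the spring off before opening the fingers.
- **Last checks:**
  - The head top is at z = 147.9 mm, against about 148 mm expected when resting on the bar.
  - The head is centred within about 1–1.5 mm and within 1° of the row's direction.
  - All four blocks are standing, with tops at 74 mm.
- **Bystanders:** The oil cup, weight and swage were never touched. I did not re-measure their positions at the end.

No check failed or disagreed.

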